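# Sweep joinery offcuts into the scrap pan

## Robot

A 6-joint arm with a two-finger parallel gripper is mounted at the origin on the work surface. World frame = base frame: x ahead of the robot, y to its left, z up, the work surface at z = 0. Lengths are in m, angles in rad, forces in N, time in s.
With the tool pointing down it reaches from about 0.275 to 0.875 m from the base axis. Payload 12.5 kg.
Tool frame: the origin (TCP) lies on the centre line of the jaws, within the pads' length; the fingertips stand r.finger_overhang ahead of it and the grasp point (between the pads) lies 3 mm ahead of it (r.finger_overhang is the distance from the TCP to the fingertips, in m); z points along the fingers, y is the line along which they close (so a half turn about z gives the same grasp; the last joint's range is limited). The gripper opens to 85 mm and grips with 20 to 120 N. Pads are 22 mm wide; open, the fingers measure 114 mm over their backs; the gripper's body (76 mm by 85 mm) begins 54 mm behind the grasp point. The pads swing forward as they close: fully open they stand 13 mm farther back than shut.
Start: joints at [-1.403, 0.351, 1.652, -0, 1.139, -0.085], TCP at [0.138, -0.532, 0.218] pointing down, gripper open.
Joint ranges: [-2.75, 2.75], [-0.79, 2.1], [0.01, 2.65], [-1.57, 4.71], [0.07, 3.14], [-2.87, 2.87]. Speed limits (rad/s): [2.22, 2.22, 2.79, 3.14, 3.14, 3.14].

## Interface

Orientations are given as a unit quaternion [x, y, z, w].
In Python, from cell import r, optics gives the robot as it stands. The module is installed in compiled form; this text tells all that it offers. Calls block until the motion is done:
- r.move_to(position, orientation): joint-space move of the TCP to a pose.
- r.move_linear(position, rot=None, vel=0.15): straight line of the TCP; rot=None keeps the orientation; vel is the mean speed in m/s.
- r.set_joints(angles): joint-space move.
- r.set_gripper(opening, squeeze=None): opening from 0.0 (shut) to 1.0 (fully open); squeeze is the grip in N (None keeps the last); returns when the fingers have stopped.
- r.sleep(seconds).
- r.inverse_kinematics(position, orientation): joint angles nearest the present ones, or None.
- optics.get_image(name): name is "scene" or "top"; returns a dict with "pixels" (400x640x3 uint8, red, green, blue), "depth" (400x640 float32, m along the optical axis (not along the pixel's ray), 0 where there is no reading), "fx", "fy", "cx", "cy" (pixels), "camera_from_world" (4x4, takes a point from world to camera coordinates). Camera axes: x right, y down, z forward; pixel columns grow to the right and rows downward; lengths in m; the calibration is good to about 2 mm. A picture is of the moment at which its call begins.
A pose or a line that the arm cannot do raises r.PlanningError and nothing moves.
- r.hand_in(): hands the job in; it is judged then, once.
Readings, each from a call of its own:
- r.current_t(): time.
- r.current_q(): joint angles.
- r.current_qvel(): joint speeds.
- r.current_effort(): joint torques, N m.
- r.current_tool_pos(): TCP position.
- r.current_ee_rot(): TCP orientation.
- r.current_contact_force(): force on the tool from outside, world axes, zero at the start.
- r.current_torque(): the same for the moment, N m.
- r.current_opening(): opening from 0.0 (shut) to 1.0 (fully open).
- r.current_finger_force(): force on a finger pad.
Only numpy, scipy, OpenCV 4.12 (cv2) and the standard library are available. Lean on these libraries where they do the work, as an engineer would, in place of code of your own. Each camera call takes 0.05 s, during which the arm holds its last target. There are 200 camera calls.

## Task

Pick up the wooden hand sweep by its upright handle and, with it, sweep both wooden offcuts (the square block and the stepped block) through the open side of the scrap pan until they lie wholly inside it; do not touch the offcuts with the gripper or arm. Then stand the sweep upright on the bench, clear of the pan, and let go of it.

Things in the scene. Friction and masses are not known exactly. Their poses are not given: they have to be found in the camera images.
- sweep: Wooden hand sweep standing on the bench: foot board 40 (its x) x 180 (y) x 45 mm high, with a darker square upright handle 30 x 30 mm amid its top, up to 125 mm above the bench. Origin: centre of the foot's underside, z up. Its long flat faces, alike, look along +x and -x and do the pushing. About 0.3 kg. Held 6 mm above the bench it clears the pan's floor and still pushes the offcuts.
- scrap_pan: Low sheet-steel pan fastened to the bench, 180 (its x) x 248 (y) mm; walls 40 mm high, 4 mm thick on three sides. Its -x side is open, 240 mm wide, facing roughly the robot's right; the offcuts lie on the bench before it, within 60 mm of the pan's x axis. Origin: centre of its underside, at bench height. Open edge at x = -90 mm; a thin lip ramps up over 22 mm to the 2 mm thick floor.
- square_offcut: Loose pale-wood block 42 x 42 x 28 mm high, square seen from above. Origin: centre of its underside; z up. About 30 g.
- stepped_offcut: Loose pale-wood rebated offcut 60 (its x) x 36 (its y) mm; its -x half is 28 mm high and its +x half 14 mm, so that it looks like a step from the side. Origin: centre of its underside; z up. About 30 g.
There are look-alikes about, which are no part of the job. What is shaped like the stepped_offcut but black, red or turquoise is not meant.

How it is judged:
On the way, in this order (a step that is already met when the one before it is completed fails the run):
1. the sweep is held in the gripper (contact force between the fingers and sweep above 2 N), for 0.2 s.
2. both offcuts are inside the pan (x of each of square_offcut, stepped_offcut in the frame of scrap_pan above -0.07 m), for 0.2 s.
At the end, for the whole second after the job is handed in: Both offcuts at rest inside the pan (origins at least 20 mm in from its open edge, between its walls, under 40 mm high). The sweep stands at rest on the bench, upright within 10 degrees, outside the pan: its origin over 110 mm along the pan's x, or 140 mm along its y, from the pan's origin (all of step 2 and x of each of square_offcut, stepped_offcut in the frame of scrap_pan below 0.09 m and y of square_offcut in the frame of scrap_pan between -0.12 and 0.12 m and height (world z) of each of square_offcut, stepped_offcut below 0.04 m and y of stepped_offcut in the frame of scrap_pan between -0.12 and 0.12 m and linear speed of each of square_offcut, stepped_offcut, sweep below 0.02 m/s and angle between sweep's own z axis and vertical below 0.17 rad and height (world z) of sweep below 0.01 m and (x of sweep in the frame of scrap_pan below -0.11 m or x of sweep in the frame of scrap_pan above 0.11 m or y of sweep in the frame of scrap_pan below -0.14 m or y of sweep in the frame of scrap_pan above 0.14 m)); the robot touches nothing.
It fails at once if the gripper or arm touches an offcut (contact force between any of the fingers, the arm and square_offcut above 0.3 N or contact force between any of the fingers, the arm and stepped_offcut above 0.3 N).
It also fails if it takes over 45 s, if anything falls off the work surface, if the arm or the gripper's body presses on something with over 40 N, if the wrist force passes 120 N, or if a joint passes its speed limit or range.

## Working session

There is one attempt and no reset: what is moved stays moved. The work goes in short steps, each a Python script; the robot and the scene stay as the last script left them, time stands still between calls to the robot, and variables do not carry over. Pictures are saved under pics/ and viewed, at most 10 in all, crops included, and the job is handed in when it is done.

```bash
mkdir -p pics; cat > h.py <<'E'
import numpy as np, cv2
from cell import r, optics
def grab(n):
    d=optics.get_image(n); return d
def world(d):
    v,u=np.mgrid[0:400,0:640]; z=d["depth"]
    P=np.stack([(u-d["cx"])/d["fx"]*z,(v-d["cy"])/d["fy"]*z,z,np.ones_like(z)],-1)
    W=P@np.linalg.inv(d["camera_from_world"]).T
    W[z==0]=np.nan
    return W[...,:3]
E
python3 - <<'E'
from h import *
for n in("top","scene"):
    d=grab(n); cv2.imwrite(f"pics/{n}0.png",d["pixels"][...,::-1]); np.savez(f"{n}0.npz",**d)
    print(n,np.linalg.inv(d["camera_from_world"]).round(3),d["fx"])
print(r.finger_overhang,r.current_ee_rot(),r.current_t())
E
```

```text
top [[ 0.012 -0.996  0.092  0.394]
 [-1.    -0.012  0.002 -0.033]
 [-0.001 -0.092 -0.996  0.92 ]
 [ 0.     0.     0.     1.   ]] 414.6469896026525
scene [[ 0.225  0.759 -0.611  1.136]
 [ 0.974 -0.18   0.135 -0.178]
 [-0.007 -0.625 -0.78   0.892]
 [ 0.     0.     0.     1.   ]] 473.1233374695637
0.022 [ 9.92026025e-01  1.26032077e-01 -1.90962799e-05 -5.29486060e-04] 0.1
```

View pics/top0.png

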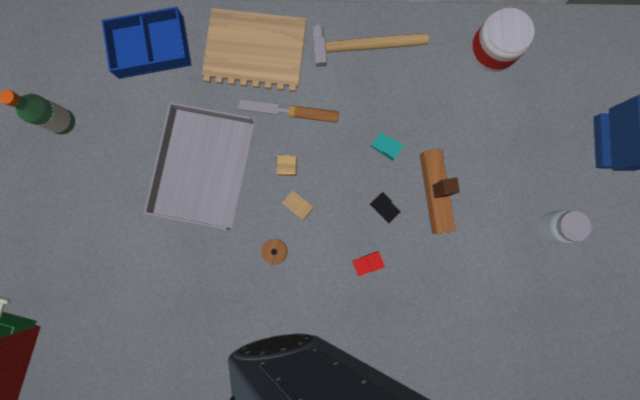

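View pics/scene0.png

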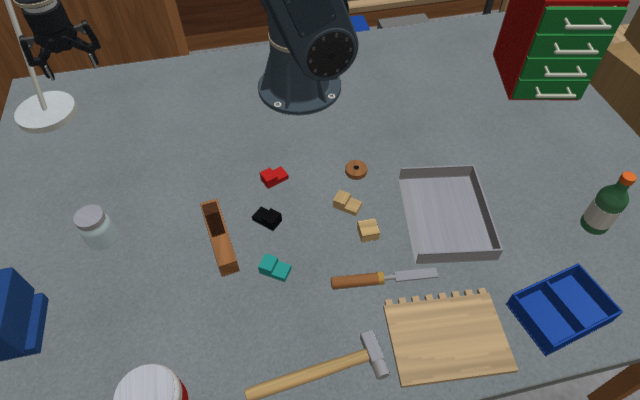

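Top view: the pan is at about (200,168) with its open side to the right. The square offcut is at (287,165), the stepped one at (297,205), and the sweep at (438,190) with its handle top at (447,187). The chisel (y≈110) and the ring (274,252) flank the lane. Next I'll measure these by mask.

```bash
cat > m.py <<'E'
from h import *
def ray(d,uv,z):
    M=np.linalg.inv(d["camera_from_world"]); uv=np.atleast_2d(uv).astype(float)
    D=np.c_[(uv[:,0]-d["cx"])/d["fx"],(uv[:,1]-d["cy"])/d["fy"],np.ones(len(uv))]@M[:3,:3].T
    return M[:3,3]+D*((z-M[2,3])/D[:,2:])
def rect(d,mask,box,z,name):
    m=np.zeros(mask.shape,np.uint8); x0,y0,x1,y1=box; m[y0:y1,x0:x1]=mask[y0:y1,x0:x1]
    c=max(cv2.findContours(m,cv2.RETR_EXTERNAL,cv2.CHAIN_APPROX_NONE)[0],key=cv2.contourArea)
    P=ray(d,c[:,0],z)[:,:2]
    (c0,s,a)=cv2.minAreaRect((P*1000).astype(np.float32))
    print(name,np.round(c0,1),np.round(s,1),round(a,1),"corners",cv2.boxPoints((c0,s,a)).round(0).tolist())
    return np.array(c0)/1000
E
python3 - <<'E'
from m import *
d=dict(np.load("top0.npz")); W=world(d); Z=W[...,2]
hsv=cv2.cvtColor(d["pixels"],cv2.COLOR_RGB2HSV); H,S,V=cv2.split(hsv)
print("bench z",np.nanmedian(Z[200:330,460:540]), "sq",Z[165,287],"st",Z[200,290],Z[210,303],"foot",Z[170,434],Z[220,443],"handle",Z[185,450],"pan",Z[168,200])
wood=(H<28)&(S>70)&(V>60)
rect(d,(wood&(Z>.022)).astype(np.uint8),(270,145,305,180),.028,"square top")
rect(d,(wood&(Z>.007)).astype(np.uint8),(275,185,320,225),.014,"stepped all")
rect(d,(wood&(Z>.022)).astype(np.uint8),(275,185,320,225),.028,"stepped high")
rect(d,((Z>.037)&(Z<.06)).astype(np.uint8),(410,140,475,245),.045,"foot")
rect(d,((Z>.11)&(Z<.14)).astype(np.uint8),(410,140,475,245),.125,"handle")
rect(d,((Z>.03)&(Z<.05)).astype(np.uint8),(135,95,262,240),.04,"pan walls")
rect(d,((Z>.006)).astype(np.uint8),(368,185,405,225),.014,"black")
rect(d,((Z>.006)).astype(np.uint8),(368,128,408,162),.014,"turq")
rect(d,((Z>.006)).astype(np.uint8),(260,236,292,268),.014,"ring")
rect(d,(((H<28)&(S>90)&(V>50))).astype(np.uint8),(285,100,345,125),.015,"chisel handle")
# pan floor mask edge
for row in range(120,232,10): print(row,d["pixels"][row,222:262:3].mean(1).astype(int))
E
```

```text
bench z -0.00025048804427096893 sq 0.025905332691447236 st 0.011669035282656837 0.02964797856274526 foot 0.04772937914333231 0.044057333032796575 handle 0.12287535788726545 pan 0.0016305324841393576
square top [554.9  50.6] [42.1 39.3] 1.1 corners [[533.0, 70.0], [534.0, 31.0], [576.0, 31.0], [576.0, 71.0]]
stepped all [468.4  25.2] [58.9 35.1] 51.0 corners [[436.0, 13.0], [464.0, -9.0], [501.0, 37.0], [473.0, 59.0]]
stepped high [459.2  14.3] [30.2 34.5] 50.9 corners [[436.0, 14.0], [463.0, -8.0], [482.0, 15.0], [455.0, 37.0]]
foot [ 500.2 -275.3] [179.4  42.6] 8.3 corners [[408.0, -267.0], [415.0, -309.0], [592.0, -283.0], [586.0, -241.0]]
handle [ 499.6 -274.8] [30.8 33.5] 8.4 corners [[482.0, -260.0], [487.0, -294.0], [517.0, -289.0], [512.0, -256.0]]
pan walls [550.6 240.5] [182.3 247.9] 79.8 corners [[413.0, 173.0], [657.0, 129.0], [689.0, 308.0], [445.0, 352.0]]
black [ 465.8 -167.1] [58.6 37.6] 45.3 corners [[432.0, -175.0], [458.0, -201.0], [500.0, -159.0], [473.0, -133.0]]
turq [ 603.9 -170.2] [60.4 41.8] 57.0 corners [[570.0, -184.0], [605.0, -207.0], [638.0, -156.0], [603
[... 280 characters left out ...]
6 100 119 119 117]
130 [143 144 144 140 144 144 147 143 140 139 132 117 117 120]
140 [144 144 139 143 144 146 144 141 138 141 115 116 116 118]
150 [144 142 141 146 144 145 142 140 141 121 117 118 118 120]
160 [143 141 147 145 145 143 140 141 127 120 120 118 117 121]
170 [142 147 146 147 143 142 142 139 121 122 123 120 123 121]
180 [145 147 148 144 141 143 141 121 118 119 117 121 121 124]
190 [146 148 146 142 142 142 125 121 119 116 121 122 122 121]
200 [145 146 141 142 141 134 119 121 122 120 122 120 123 120]
210 [145 141 140 142 138 117 120 118 120 121 117 119 122 123]
220 [141 141 139 141 122 119 118 121 122 121 121 120 122 125]
230 [119 119 113 122 118 123 123 122 123 120 121 119 120 119]
```

```bash
cat > g.py <<'E'
from m import *
def Q(deg): a=np.radians(deg)/2; return [np.cos(a),np.sin(a),0,0]
PC=np.array([.5506,.2405]); a=np.radians(79.8)
def pan(x,y): return PC+x*np.array([np.cos(a),np.sin(a)])+y*np.array([-np.sin(a),np.cos(a)])
def inpan(p): 
    v=np.array(p)[:2]-PC; return np.array([v@[np.cos(a),np.sin(a)],v@[-np.sin(a),np.cos(a)]]).round(3)
ZG=.095
E
python3 - <<'E'
from g import *
p=[.500,-.275]
r.move_to([*p,.20],Q(8.3))
r.move_linear([*p,ZG],vel=.12)
print(r.current_contact_force())
r.set_gripper(0.0,squeeze=60)
print("open",r.current_opening(),r.current_finger_force(),r.current_tool_pos())
r.move_linear([*p,ZG+.075],vel=.12)
print(r.current_opening(),r.current_finger_force(),r.current_contact_force(),r.current_t())
s=pan(-.305,.005); r.move_linear([*s,ZG+.075],rot=Q(-10.2),vel=.15)
d=grab("scene"); cv2.imwrite("pics/s1.png",d["pixels"][...,::-1])
print(r.current_tool_pos(),r.current_t(),r.current_q())
E
```

```text
[-0.37966027 -0.05639604  0.7599071 ]
open 0.3321994945636776 60.18077954126056 [ 0.50034004 -0.27537435  0.09545672]
0.3343232589311495 59.3503102788236 [-0.83772464 -0.36469626 -3.93165463] 4.0917
[ 0.49170575 -0.05925033  0.16997309] 5.7333 [-2.13905992e-01  3.12410345e-01  1.84062845e+00 -9.23602444e-05
  9.88481092e-01  1.53539978e+00]
```

View pics/s1.png

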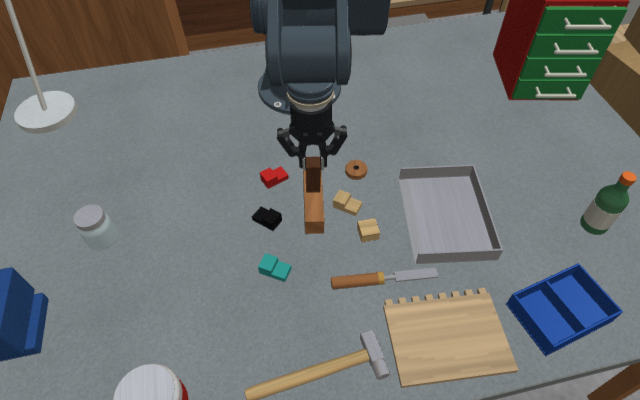

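The sweep is held upright at (313,195), in the gap between the look-alikes and the offcuts at (347,202) and (369,230). Next I'll lower it and sweep.

```bash
python3 - <<'E'
from g import *
r.move_linear([*pan(-.305,.005),ZG+.0065],vel=.1)
print(r.current_tool_pos(),r.current_contact_force())
for x,v in((-.12,.08),(-.055,.05)):
    r.move_linear([*pan(x,.005),ZG+.0065],vel=v); print(r.current_contact_force(),r.current_tool_pos(),r.current_t())
r.sleep(.2)
d=grab("scene"); cv2.imwrite("pics/s2.png",d["pixels"][...,::-1])
E
```

```text
[ 0.49204654 -0.05889881  0.10195796] [-0.34701995  0.09605182 -2.77812693]
[ 0.00367176 -0.5074644  -3.17294145] [0.52440276 0.12311805 0.10149276] 9.025
[-1.77531398  2.14301883 -3.49139462] [0.53592483 0.18705459 0.10150284] 10.475
```

View pics/s2.png

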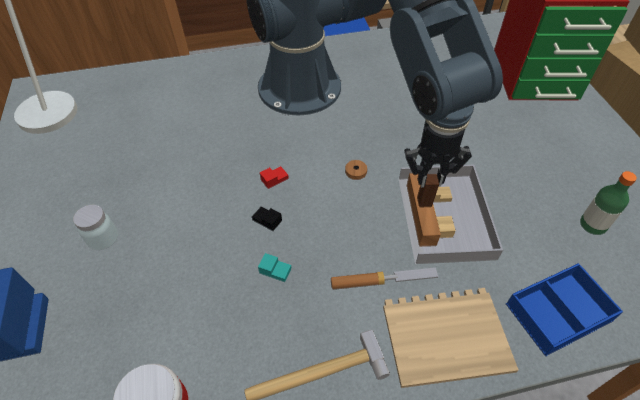

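Both offcuts are inside the pan ahead of the foot, at about (445,194) and (443,226). Next I'll back out, set the sweep down and release it.

```bash
python3 - <<'E'
from g import *
s=pan(-.22,.005)
r.move_linear([*s,ZG+.0065],vel=.12)
r.move_linear([*s,ZG+.0005],vel=.03); print(r.current_contact_force(),r.current_tool_pos())
r.set_gripper(1.0); r.sleep(.2)
r.move_linear([*s,.25],vel=.12)
q=r.current_q(); q=np.array(q); q[0]-=1.0; r.set_joints(q)
d=grab("top"); cv2.imwrite("pics/t3.png",d["pixels"][...,::-1])
Z=world(d)[...,2]; H,S,V=cv2.split(cv2.cvtColor(d["pixels"],cv2.COLOR_RGB2HSV)); wood=(H<28)&(S>70)&(V>60)
p=rect(d,((Z>.11)&(Z<.14)).astype(np.uint8),(230,120,420,260),.125,"handle"); print(inpan(p))
p=rect(d,((Z>.037)&(Z<.06)).astype(np.uint8),(255,120,420,260),.045,"foot"); print(inpan(p))
m=np.zeros((400,640),np.uint8); m[110:225,155:245]=(wood&(Z>.007))[110:225,155:245]
for c in cv2.findContours(m,0,2)[0]:
    if cv2.contourArea(c)>60: P=ray(d,c[:,0],.02); print("offcut",[inpan(x).tolist() for x in (P.min(0),P.mean(0),P.max(0))])
print(r.current_t(),r.current_opening())
E
```

```text
[ 0.44488455 -0.90488097 -0.14865895] [0.50698941 0.02504451 0.09546585]
handle [505.4  22.6] [30.5 31. ] 79.7 corners [[487.0, 10.0], [518.0, 5.0], [523.0, 35.0], [493.0, 40.0]]
[-0.222  0.006]
foot [506.2  22.8] [ 40.3 179.5] 79.9 corners [[414.0, 19.0], [591.0, -13.0], [598.0, 27.0], [421.0, 58.0]]
[-0.222  0.005]
offcut [[-0.043, 0.075], [-0.009, 0.058], [0.025, 0.045]]
offcut [[-0.044, -0.022], [-0.016, -0.04], [0.012, -0.06]]
16.6583 1.0024072941139206
```

View pics/t3.png

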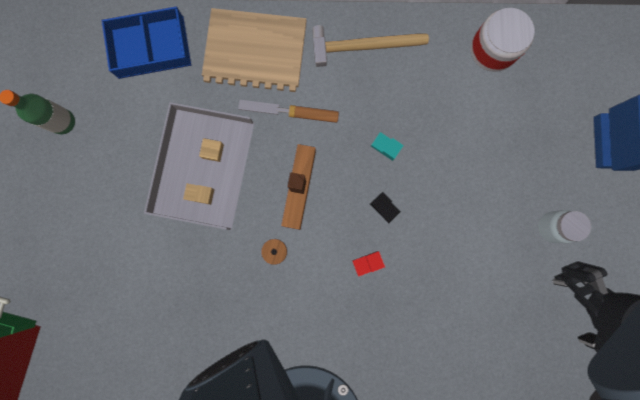

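Both offcuts lie in the pan at (210,149) and (198,194). The sweep stands upright at (298,187), clear of the pan, and the arm is away from everything.

```bash
python3 -c "
from cell import r
print(r.hand_in())"
```

```text
the job is handed in; nothing more can be done
None
```

The job is handed in, verdict not shown: the last top image (about 17 s on the clock) shows both offcuts wholly inside the pan and the sweep released, standing upright about 220 mm from the pan's centre on its open side.

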